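Zero the bench fume intake's iris damper and open it to 7

ROBOT

A 6-joint arm with a two-finger parallel gripper is mounted at the origin on the work surface. World frame = base frame: x ahead of the robot, y to its left, z up, the work surface at z = 0. Lengths are in m, angles in rad, forces in N, time in s.
With the tool pointing down it reaches from about 0.3 to 0.75 m from the base axis. Payload 8.5 kg.
Tool frame: the origin (TCP) lies between the finger pads; the fingertips stand 8 mm ahead of it and the grasp point (between the pads) lies 11 mm behind it (r.tips_ahead is the distance from the TCP to the fingertips, in m); z points along the fingers, y is the line along which they close (so a half turn about z gives the same grasp; the last joint's range is limited). The gripper opens to 88 mm and grips with 3 to 60 N. Pads are 18 mm wide; open, the fingers measure 123 mm over their backs; the gripper's body (75 mm by 187 mm) begins 45 mm behind the grasp point.
Start: joints at [-1.45, 0.381, 1.297, -0, 1.464, -0.215], TCP at [0.181, -0.519, 0.247] pointing down, gripper open.
Joint ranges: [-3.11, 3.11], [-0.89, 2.33], [0.22, 2.48], [-1.42, 4.56], [0.17, 2.85], [-2.88, 2.88]. Speed limits (rad/s): [2.39, 2.39, 3.14, 3.14, 3.14, 3.14].

INTERFACE

Orientations are given as a unit quaternion [w, x, y, z].
In Python, from workcell import r, cams, job gives the robot as it stands.
- The arm moves only by the tool arm_command, never from a script. Its argument "motion" is a list of rows, each a list of 7 numbers: the shift along the tool's x, y, z in mm, then the turn, a rotation vector about the tool's x, y, z in rad, then the opening, from 0 (shut) to 1 (fully open). In form: [[dx, dy, dz, wx, wy, wz, jaw], ...]. A call has 1 to 10 rows; each row shifts and turns the commanded pose from where the row before left it, along the tool's axes as they then stand; what a row does not reach is not made up. A row lasts 1/8 s, in which the tool goes at most 62.5 mm and 10.7 degrees, less where a joint would pass 70% of its speed; a pose out of reach is approached as far as the arm can. A call is refused whole if a number of a shift passes 62.5 or a number of a turn 0.188, either way. A call with a gripper value outside its range is refused whole. The fingers move at their own pace and stop on an object; the grip force is fixed at half the most. Time passes only in rows, so rows that do not move let the fingers close. It gives the time, the measured TCP pose, the force, the opening and the grip force at its end, in the units of the state.
- r.get_state(): the state, without advancing time (a new reading comes with each control period).
- cams.read_camera(name): name is "scene" or "top"; returns the picture (480x640x3 uint8, red, green, blue); there is no depth.
- cams.camera_info(name): a dict with "intrinsics" (3x3 intrinsics, pixels), "distortion" ([k1, k2, p1, p2, k3] as OpenCV has them; the pictures are not rectified), "R" (3x3) and "t" (3): a world point X has camera coordinates R X + t. Camera axes: x right, y down, z forward; pixel columns grow to the right and rows downward; lengths in m; the calibration is good to about 2 mm. A picture is of the moment at which its call begins. camera_info takes no time and is no camera call.
- job.finish_job(): hands the job in; it is judged then, once.
Trained networks look in the newest picture that a camera, given by its name, has taken for a name from the list of things; names that differ only in an ending like _2 or _b are one class to them, and where a whole thing is asked for, a point or a joint stands for the part that bears it (a point fixed in the world has none). Each returns a list of dicts, best first, with "conf" (0 to 1); they miss things now and then, are a little off and sometimes report something else, mostly with a low value. They report only what shows in the picture. A call takes as long as a camera call.
- cams.masks_of(camera, target): "pixels" (480x640 bool, what is visible of it) and "bbox" ([left, top, right, bottom] in pixels, round what is visible of it).
- cams.tip_of(camera, target): "pixel" ([column, row] in pixels: a listed point, or the origin of a listed thing).
The state is a dict: "clock": time; "q": joint angles; "joint_velocities": joint speeds; "joint_efforts": joint torques, N m; "tcp_pos": TCP position; "eef_rot": TCP orientation; "force": force on the tool from outside, world axes, zero at the start; "torque": the same for the moment, N m; "finger_gap": finger opening in m; "grip_force": force on a finger pad.
Only numpy, scipy, OpenCV 4.12 (cv2) and the standard library are available. Lean on these libraries where they do the work, as an engineer would, in place of code of your own. Each camera call takes 0.05 s, during which the arm holds its last target. There are 200 camera calls.

TASK

Set the iris damper of the round fume intake on the bench to 7: with the fingertips push its lever all the way to the shut stop at stroke 0 first, to zero the leaves, then push it back open until the pointer stands on stroke 7 of the scale (the long strokes are 0, 5 and 10), and move clear. Push the lever from the side and never grip it, and leave the other things on the bench where they are.

Things in the scene. Friction and masses are not known exactly. Their poses are not given: they have to be found in the camera images.
- damper: Galvanised fume intake fixed to the bench: duct 127 mm across up to 55 mm, round flat iris housing 188 mm across from 55 to 95 mm, then a collar 127 mm across with wire guard up to 109 mm. Two black stubs (8 mm across, to 111 mm) on top opposite the lever. Origin on the upright duct axis at bench level, z up, -x towards the middle of the lever's arc and of the scale.
- stroke_0 (a point): Stroke 0 (long, shut), 75 mm from the duct axis, on the housing's top, 95 mm up. The white scale strip there has 11 black strokes 10 degrees apart, 0 shut to 10 fully open, 0, 5 and 10 longer. Stroke n lies at 130 + 10 n degrees anticlockwise from the damper's +x, seen from above: for one standing on the lever's side facing the intake, 0 is at the left end, 10 at the right.
- stroke_7 (a point): Stroke 7, a short one, the second past the long middle stroke on the opening side; 75 mm from the duct axis, 95 mm above the bench.
- lever (a joint): Angle of the damper's lever about the duct axis, rad: 0 at the shut stop (stroke 0), grows anticlockwise seen from above, 0.1745 per stroke, 1.222 at stroke 7, 1.745 at the open stop (stroke 10). No spring: it stays where it is left; 3 to 4 N at the knob moves it.
- knob (a point): Middle of the upright black knob at the lever's end: 18 mm across, from 77 to 120 mm above the bench; this point 100 mm up, 140 mm from the duct axis, the knob 37 mm clear of the rim. It stands on a flat steel lever 12 mm wide, 74 to 77 mm up, that comes radially out of the rim. Axes turn with the lever: -x radially outward, -y the opening direction, z up.
- pointer (a point): Tip of the lever's pointer, a steel tongue bent up over the housing's rim, 78 mm from the duct axis and 98 mm above the bench, straight in line with the lever.
- headlamp: Bystander: a loose car headlamp lying on its back, lens up, 150 x 220 x 102 mm, behind the intake (the side opposite the lever). Origin under its centre.
- can: Bystander: an upright spray-type can, 52 mm across, 150 mm high, on the shut side behind the intake. Origin under its centre.
- screwdriver: Bystander: a blue-handled screwdriver 200 mm long, lying flat in front of the lever, less than 35 mm high. Origin under it, near its middle.
- bin: Bystander: an empty open orange parts bin, 160 x 100 x 60 mm, beside the intake on the open side. Origin under its centre.

How it is judged:
On the way:
1. the lever is pushed fully shut, against its stop at stroke 0 (within 2.5 degrees) (value of joint lever below 0.044 rad), for 0.2 s.
At the end, for the whole second after the job is handed in: After having been fully shut, the lever rests with its pointer on stroke 7, 70 degrees from the shut stop, within 3 degrees (about a third of a division), and is still (value of joint lever between 1.1694 and 1.2741 rad and velocity of joint lever between -0.02 and 0.02 rad/s); the robot touches nothing.
It fails at once if the lever is gripped between the fingers, or pressed from above, instead of being pushed from one side (contact force between the fingers and lever above 1 N and y of the grasp point in the frame of knob between -0.006 and 0.006 m and x of the grasp point in the frame of knob between -0.012 and 0.035 m).
It fails at once if the headlamp is lifted or shifted by more than 20 mm (distance of headlamp from where it was at the start of the episode above 0.02 m).
It fails at once if the can is lifted, shifted or knocked over (20 mm) (distance of can from where it was at the start of the episode above 0.02 m or angle between can's own z axis and vertical above 0.3 rad).
It fails at once if the screwdriver is lifted or shifted by more than 20 mm (distance of screwdriver from where it was at the start of the episode above 0.02 m).
It fails at once if the bin is lifted or shifted by more than 20 mm (distance of bin from where it was at the start of the episode above 0.02 m).
It also fails if it takes over 64 s, if anything falls off the work surface, if the arm or the gripper's body presses on something with over 40 N, if the wrist force passes 120 N, or if a joint passes its speed limit or range.

## Working session

There is one attempt and no reset: what is moved stays moved. The work goes in short steps, Python scripts to look and compute and a tool call to move; the robot and the scene stay as the last step left them, time stands still between calls to the robot, and variables do not carry over. Pictures are saved under pics/ and viewed, at most 10 in all, crops included, and the job is handed in when it is done.

Besides the shell and the picture viewer there is one more tool, called after "Emit:" by a JSON object that holds its "method" and its "body". arm_command: Moves the arm, as the interface text tells. Its arguments: {"type":"object","properties":{"motion":{"type":"array"}},"required":["motion"]}

```bash
mkdir -p pics
cat > h.py <<'E'
import numpy as np, cv2
from workcell import r, cams, job
def ray(cam,px):
    i=cams.camera_info(cam);K=np.array(i["intrinsics"]);D=np.array(i["distortion"]);R=np.array(i["R"]);t=np.array(i["t"])
    u=cv2.undistortPoints(np.array([[px]],float),K,D)[0,0]
    return -R.T@t, R.T@np.array([u[0],u[1],1])
def at(cam,px,z):
    o,d=ray(cam,px); return o+d*(z-o[2])/d[2]
def proj(cam,X):
    i=cams.camera_info(cam);R=np.array(i["R"])
    return cv2.projectPoints(np.array(X,float).reshape(-1,3),cv2.Rodrigues(R)[0],np.array(i["t"],float),np.array(i["intrinsics"],float),np.array(i["distortion"],float))[0][:,0]
E
python3 - <<'E'
from h import *
np.set_printoptions(precision=4,suppress=True)
for c in ("top","scene"):
    cv2.imwrite(f"pics/{c}0.png",cams.read_camera(c)[:,:,::-1])
    for n,z in (("damper",0),("stroke_0",.095),("stroke_7",.095),("knob",.1),("pointer",.098),("headlamp",0),("can",0),("screwdriver",0),("bin",0)):
        for k in cams.tip_of(c,n)[:2]: print(c,n,round(k["conf"],2),np.array(k["pixel"]),at(c,k["pixel"],z))
s=r.get_state();print(s["clock"],s["tcp_pos"],s["eef_rot"],s["finger_gap"])
E
```

```text
top damper 0.9 [365.5 246.6] [ 0.5828 -0.0626  0.    ]
top stroke_0 0.86 [409.6 264. ] [ 0.5357 -0.127   0.095 ]
top stroke_0 0.67 [362.7 281. ] [ 0.507  -0.0433  0.095 ]
top stroke_7 0.86 [409.6 264. ] [ 0.5357 -0.127   0.095 ]
top stroke_7 0.67 [362.7 281. ] [ 0.507  -0.0433  0.095 ]
top knob 0.82 [447.3 271.8] [ 0.5205 -0.192   0.1   ]
top headlamp 0.67 [314.1 174. ] [0.7335 0.0372 0.    ]
top can 0.79 [267.7 257.6] [0.563  0.1306 0.    ]
top screwdriver 0.56 [405.1 344.1] [ 0.3919 -0.1337  0.    ]
top bin 0.61 [454.9 181.4] [ 0.7165 -0.2518  0.    ]
scene damper 0.77 [275.3 231.7] [ 0.5835 -0.0636  0.    ]
scene stroke_0 0.67 [307.2 191.4] [ 0.5074 -0.0392  0.095 ]
scene stroke_0 0.57 [270.8 177.8] [ 0.5374 -0.1198  0.095 ]
scene stroke_7 0.67 [307.2 191.4] [ 0.5074 -0.0392  0.095 ]
scene stroke_7 0.57 [270.8 177.8] [ 0.5374 -0.1198  0.095 ]
scene knob 0.72 [253.9 153.6] [ 0.5213 -0.1954  0.1   ]
scene pointer 0.45 [263.7 179.1] [ 0.5519 -0.1252  0.098 ]
scene headlamp 0.97 [249.5 306. ] [0.7372 0.0366 0.    ]
scene can 0.6 [344.6 281.4] [ 0.5619  0.1277 -0.    ]
scene can 0.18 [249.3 305.1] [0.7362 0.0348 0.    ]
scene screwdriver 0.55 [317.1 167.3] [ 0.3888 -0.1369 -0.    ]
scene bin 0.83 [171.9 214.3] [ 0.7221 -0.2638  0.    ]
scene bin 0.64 [250.9 155.2] [ 0.4781 -0.2797  0.    ]
1.0 [ 0.1812 -0.5193  0.2467] [-0.      0.9859  0.1671  0.    ] 0.08808483390256644
```

View pics/top0.png

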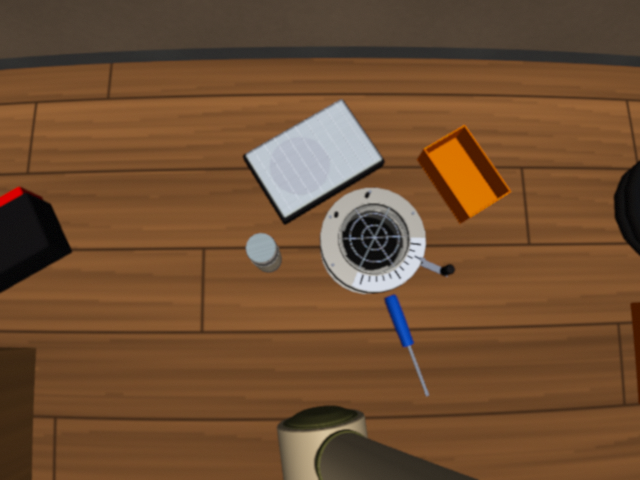

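View pics/scene0.png

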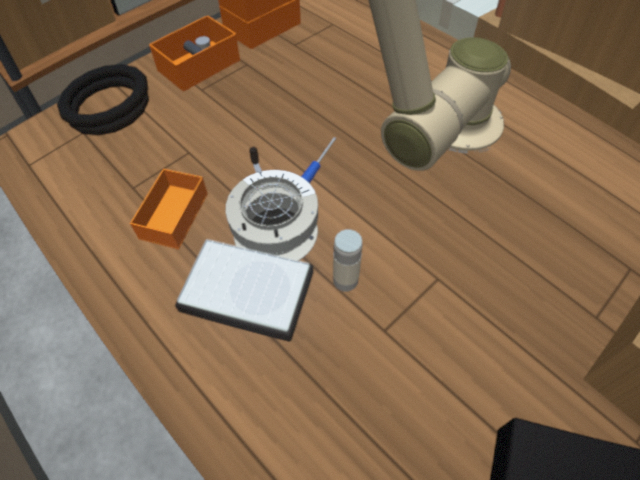

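The top view shows the intake at about (372,240) and the lever knob at (447,270), just past stroke 8. The scale runs from (358,283) to (420,242). The bin, headlamp and can lie behind the intake, and the screwdriver is in front at (405,330). I'll refine the damper yaw and work out the approach.

```bash
cat >> h.py <<'E'
A=np.array([.583,-.063]); YAW=33.
def pol(a,rad,z): a=np.radians(a); return [A[0]+rad*np.cos(a),A[1]+rad*np.sin(a),z]
def overlay(name,cam="top",box=(300,180,480,315),th=None):
    im=cams.read_camera(cam)[:,:,::-1].copy(); s=800/(box[2]-box[0]); s=min(s,600/(box[3]-box[1]))
    c=cv2.resize(im[box[1]:box[3],box[0]:box[2]],None,fx=s,fy=s,interpolation=cv2.INTER_CUBIC)
    P=[pol(a,.094,.095) for a in range(0,360,10)]+[pol(130+YAW+10*n,.075,.095) for n in (0,5,7,10)]
    for p in proj(cam,P): cv2.circle(c,tuple(int(v) for v in (p-box[:2]+.5)*s),3,(0,0,255),1)
    cv2.imwrite(name,c)
def lever():
    for c in ("top","scene"):
        cams.read_camera(c)
        for k in cams.tip_of(c,"knob")[:1]:
            v=at(c,k["pixel"],.1)[:2]-A; print(c,round(k["conf"],2),"r",np.hypot(*v).round(4),"lever deg",round(np.degrees(np.arctan2(v[1],v[0]))%360-130-YAW,1))
def rows(th,off):
    """tool target for lever angle th(deg), tangential offset off(m, + opening); prints total delta in tool frame"""
    a=np.radians(130+YAW+th); u=np.array([np.cos(a),np.sin(a)]); t=np.array([-u[1],u[0]])
    p=A+.14*u+off*t; s=r.get_state(); w,x,y,z=s["eef_rot"]
    from scipy.spatial.transform import Rotation as Ro
    R=Ro.from_quat([x,y,z,w]).as_matrix(); yaw=np.arctan2(R[1,0],R[0,0])
    d=(a-np.pi-yaw+np.pi)%(2*np.pi)-np.pi
    D=np.array([*p,s["tcp_pos"][2]])-s["tcp_pos"]
    print("target",p.round(4),"tool shift mm",(R.T@D*1000).round(1),"wz",round(-d,4),"z axis",R[:,2].round(3),"z",s["tcp_pos"][2].round(4) if hasattr(s["tcp_pos"][2],'round') else s["tcp_pos"][2])
E
python3 - <<'E'
from h import *
overlay("pics/o1.png"); lever(); rows(81,.045)
E
```

```text
top 0.74 r 0.1414 lever deg 81.7
scene 0.47 r 0.1397 lever deg 83.8
target [ 0.5621 -0.2086] tool shift mm [ 462.  -167.9   -0. ] wz -0.7812 z axis [-0. -0. -1.] z 0.2468
```

View pics/o1.png

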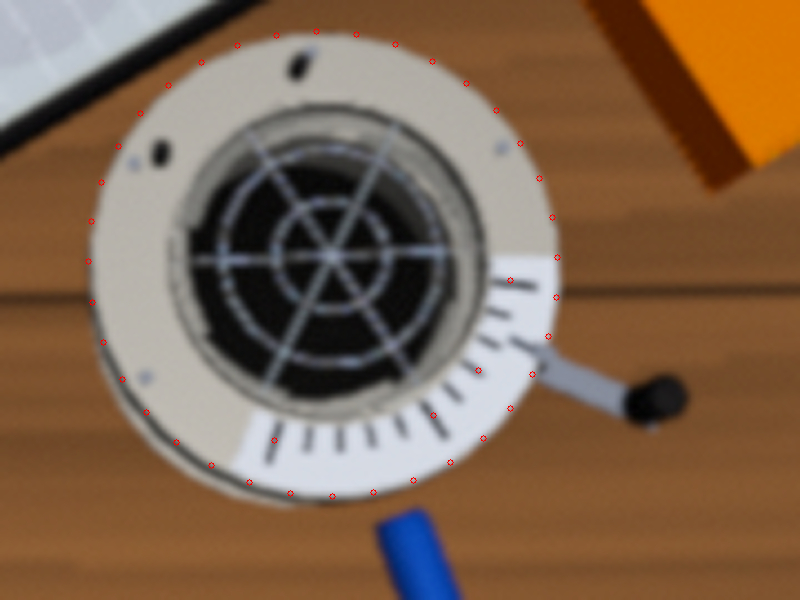

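Emit:
{"method": "arm_command", "body": {"motion": [[46, -17, 0, 0, 0, 0, 0], [46, -17, 0, 0, 0, 0, 0], [46, -17, 0, 0, 0, 0, 0], [46, -17, 0, 0, 0, 0, 0], [46, -17, 0, 0, 0, 0, 0], [46, -17, 0, 0, 0, 0, 0], [46, -17, 0, 0, 0, 0, 0], [46, -17, 0, 0, 0, 0, 0], [46, -16, 0, 0, 0, 0, 0], [46, -16, 0, 0, 0, 0, 0]]}}

```text
clock: 2.5
tcp_pos: [0.5614, -0.2079, 0.2468]
eef_rot: [0.0, 0.986, 0.167, 0.0]
force: [-0.2, -0.6, 0.3]
finger_gap: 0.0004
grip_force: 0.0
```

Emit:
{"method": "arm_command", "body": {"motion": [[0, 0, 0, 0, 0, -0.13, 0], [0, 0, 0, 0, 0, -0.13, 0], [0, 0, 0, 0, 0, -0.13, 0], [0, 0, 0, 0, 0, -0.13, 0], [0, 0, 0, 0, 0, -0.13, 0], [0, 0, 0, 0, 0, -0.13, 0], [0, 0, 0, 0, 0, 0, 0]]}}

```text
clock: 3.38
tcp_pos: [0.5602, -0.2091, 0.2467]
eef_rot: [-0.0, 0.849, 0.529, -0.0]
force: [-0.3, 0.2, 0.7]
finger_gap: 0.0005
grip_force: 0.0
```

```bash
sed -i 's/A=np.array(\[.583,-.063\])/A=np.array([.5825,-.064])/' h.py
python3 - <<'E'
from h import *
rows(81,.05); overlay("pics/o2.png",box=(300,150,560,345))
s=r.get_state(); print(s["q"],s["finger_gap"])
E
```

```text
target [ 0.5661 -0.2117] tool shift mm [ 0.2  6.5 -0. ] wz -0.0024 z axis [-0.  0. -1.] z 0.2467
[-5.54992760e-01  4.65988751e-01  1.15692867e+00 -1.00560637e-05
  1.51868997e+00 -9.73743646e-02] 0.0001011333102769061
```

View pics/o2.png

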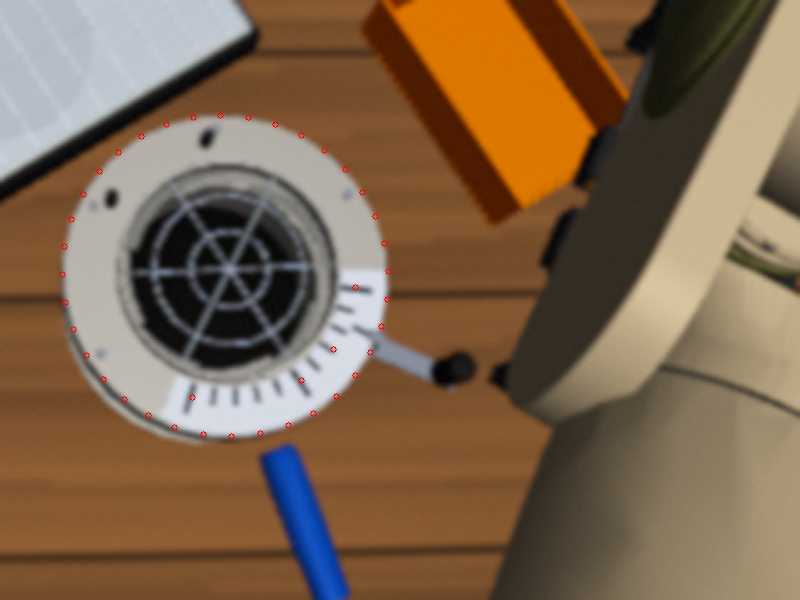

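Emit:
{"method": "arm_command", "body": {"motion": [[0, 6, 0, 0, 0, 0, 0], [0, 0, 36, 0, 0, 0, 0], [0, 0, 36, 0, 0, 0, 0], [0, 0, 36, 0, 0, 0, 0], [0, 0, 36, 0, 0, 0, 0], [0, 0, 0, 0, 0, 0, 0], [0, -8, 0, 0, 0, 0, 0], [0, -8, 0, 0, 0, 0, 0], [0, -6, 0, 0, 0, 0, 0], [0, 0, 0, 0, 0, 0, 0]]}}

```text
clock: 4.68
tcp_pos: [0.5457, -0.202, 0.1035]
eef_rot: [0.001, 0.848, 0.529, 0.0]
force: [-0.7, 0.4, -0.5]
finger_gap: 0.0007
grip_force: 0.0
```

Emit:
{"method": "arm_command", "body": {"motion": [[-1.9, -12.3, 0, 0, 0, 0.0873, 0], [-1.9, -12.3, 0, 0, 0, 0.0873, 0], [-1.9, -12.3, 0, 0, 0, 0.0873, 0], [-1.9, -12.3, 0, 0, 0, 0.0873, 0], [0, 0, 0, 0, 0, 0, 0]]}}

```text
clock: 5.3
tcp_pos: [0.5007, -0.1812, 0.1031]
eef_rot: [0.0, 0.927, 0.374, 0.0]
force: [0.5, -0.0, -1.1]
finger_gap: 0.0005
grip_force: 0.0
```

Run:
```python
from h import *
lever(); rows(61,.028);rows(0,.028)
```

```text
top 0.72 r 0.1393 lever deg 59.7
scene 0.71 r 0.1376 lever deg 61.2
target [ 0.5012 -0.1814] tool shift mm [ 0.2  0.1 -0. ] wz -0.0002 z axis [-0.  0. -1.] z 0.1026
target [ 0.4404 -0.0498] tool shift mm [  47.8 -136.7    0. ] wz 1.0645 z axis [-0.  0. -1.] z 0.1026
```

Emit:
{"method": "arm_command", "body": {"motion": [[-1.9, -12.3, 0, 0, 0, 0.0873, 0], [-1.9, -12.3, 0, 0, 0, 0.0873, 0], [-1.9, -12.3, 0, 0, 0, 0.0873, 0], [-1.9, -12.3, 0, 0, 0, 0.0873, 0], [-1.9, -12.3, 0, 0, 0, 0.0873, 0], [-1.9, -12.3, 0, 0, 0, 0.0873, 0], [-1.9, -12.3, 0, 0, 0, 0.0873, 0], [-1.9, -12.3, 0, 0, 0, 0.0873, 0], [-1.9, -12.3, 0, 0, 0, 0.0873, 0], [0, 0, 0, 0, 0, 0, 0]]}}

```text
clock: 6.75
tcp_pos: [0.442, -0.0892, 0.1028]
eef_rot: [-0.0, 1.0, -0.008, -0.0]
force: [-0.3, -0.2, 0.0]
finger_gap: 0.0007
grip_force: 0.0
```

Emit:
{"method": "arm_command", "body": {"motion": [[-1.9, -12.3, 0, 0, 0, 0.0873, 0], [-1, -6, 0, 0, 0, 0.044, 0], [-0.5, -3, 0, 0, 0, 0.02, 0], [0, -2, 0, 0, 0, 0.01, 0], [0, 0, 0, 0, 0, 0, 0]]}}

```text
clock: 7.38
tcp_pos: [0.4401, -0.0661, 0.1027]
eef_rot: [-0.0, 0.996, -0.09, -0.0]
force: [-0.6, -2.6, 0.8]
finger_gap: 0.0008
grip_force: 1.3
```

Run:
```python
from h import *
lever(); rows(0,.0265)
print(r.get_state()["force"])
```

```text
scene 0.78 r 0.1431 lever deg 9.7
target [ 0.4409 -0.0484] tool shift mm [ -2.4 -17.5   0. ] wz 0.1166 z axis [-0.  0. -1.] z 0.1027
[-1.05190819e+00 -2.41673795e+00  6.32787044e-04]
```

Emit:
{"method": "arm_command", "body": {"motion": [[-0.5, -5, 0, 0, 0, 0.035, 0], [-0.5, -5, 0, 0, 0, 0.035, 0], [-0.4, -4, 0, 0, 0, 0.03, 0], [0, -3, 0, 0, 0, 0.017, 0], [0, 0, 0, 0, 0, 0, 0]]}}

```text
clock: 8.2
tcp_pos: [0.4425, -0.0489, 0.1027]
eef_rot: [-0.0, 0.989, -0.148, -0.0]
force: [-0.9, -0.2, -0.1]
finger_gap: 0.0002
grip_force: 0.5
```

Emit:
{"method": "arm_command", "body": {"motion": [[0, -1.5, 0, 0, 0, 0, 0], [0, -1, 0, 0, 0, 0, 0], [0, 0, 0, 0, 0, 0, 0]]}}

```text
clock: 8.57
tcp_pos: [0.4432, -0.0466, 0.1027]
eef_rot: [-0.0, 0.989, -0.148, -0.0]
force: [-3.8, -2.7, -0.3]
finger_gap: 0.0001
grip_force: 1.4
```

Run:
```python
from h import *
lever(); rows(0,.0265)
print(r.get_state()["force"])
```

```text
scene 0.6 r 0.1378 lever deg -1.4
target [ 0.4409 -0.0484] tool shift mm [-1.8  2.3 -0. ] wz -0.0007 z axis [ 0.  0. -1.] z 0.1027
[-1.83302722 -1.61716148 -0.67751814]
```

Emit:
{"method": "arm_command", "body": {"motion": [[0, -1.5, 0, 0, 0, 0, 0], [0, -1.5, 0, 0, 0, 0, 0], [0, 0, 0, 0, 0, 0, 0]]}}

```text
clock: 9.15
tcp_pos: [0.4439, -0.0442, 0.1027]
eef_rot: [0.001, 0.989, -0.148, -0.0]
force: [-4.9, -6.5, -0.4]
finger_gap: 0.0008
grip_force: 3.9
```

Emit:
{"method": "arm_command", "body": {"motion": [[0, -1.5, 0, 0, 0, 0, 0], [0, -1, 0, 0, 0, 0, 0], [0, 0, 0, 0, 0, 0, 0], [0, 0, 0, 0, 0, 0, 0]]}}

```text
clock: 9.65
tcp_pos: [0.444, -0.0438, 0.1028]
eef_rot: [0.003, 0.989, -0.148, -0.001]
force: [-10.3, -21.0, 1.1]
finger_gap: 0.0007
grip_force: 12.1
```

Emit:
{"method": "arm_command", "body": {"motion": [[0, 12, 0, 0, 0, 0, 0], [0, 20, 0, 0, 0, 0, 0], [0, 0, -30, 0, 0, 0, 0], [0, 0, -40, 0, 0, 0, 0], [0, 0, -40, 0, 0, 0, 0], [0, 0, 0, 0, 0, 0, 0]]}}

```text
clock: 10.4
tcp_pos: [0.4369, -0.0723, 0.2153]
eef_rot: [0.001, 0.989, -0.148, 0.004]
force: [0.2, -0.5, -0.7]
finger_gap: 0.0004
grip_force: 0.0
```

Run:
```python
from h import *
lever(); rows(0,-.055); overlay("pics/o3.png","scene",(210,110,390,245))
```

```text
scene 0.79 r 0.1349 lever deg -3.0
target [0.4647 0.0295] tool shift mm [-1.500e+00 -1.055e+02  1.000e-01] wz -0.0006 z axis [-0.001  0.001 -1.   ] z 0.2118
```

View pics/o3.png

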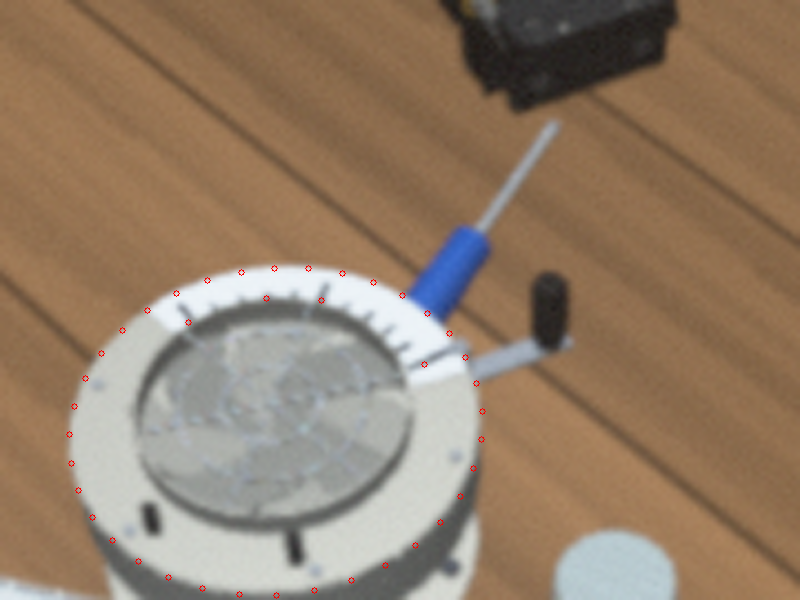

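Emit:
{"method": "arm_command", "body": {"motion": [[0, -27, 0, 0, 0, 0, 0], [0, -27, 0, 0, 0, 0, 0], [0, -27, 0, 0, 0, 0, 0], [0, -25, 0, 0, 0, 0, 0], [0, 0, 0, 0, 0, 0, 0], [0, 0, 28, 0, 0, 0, 0], [0, 0, 28, 0, 0, 0, 0], [0, 0, 28, 0, 0, 0, 0], [0, 0, 24, 0, 0, 0, 0], [0, 0, 0, 0, 0, 0, 0]]}}

```text
clock: 11.9
tcp_pos: [0.4656, 0.0288, 0.1034]
eef_rot: [-0.0, 0.989, -0.149, -0.002]
force: [0.4, 0.1, 0.9]
finger_gap: 0.0007
grip_force: 0.0
```

Run:
```python
from h import *
rows(0,-.0265); rows(60,-.0265)
```

```text
target [0.4564 0.0023] tool shift mm [-1. 28.  0.] wz -0.0014 z axis [-0.004  0.001 -1.   ] z 0.1034
target [ 0.462  -0.1401] tool shift mm [ 4.620e+01  1.625e+02 -1.000e-01] wz -1.0486 z axis [-0.004  0.001 -1.   ] z 0.1034
```

Emit:
{"method": "arm_command", "body": {"motion": [[-1, 9, 0, 0, 0, 0, 0], [0, 9, 0, 0, 0, 0, 0], [0, 9, 0, 0, 0, 0, 0], [-1.8, 12.3, 0, 0, 0, -0.0873, 0], [-1.8, 12.3, 0, 0, 0, -0.0873, 0], [-1.8, 12.3, 0, 0, 0, -0.0873, 0], [-1.8, 12.3, 0, 0, 0, -0.0873, 0], [-1.8, 12.3, 0, 0, 0, -0.0873, 0], [-1.8, 12.3, 0, 0, 0, -0.0873, 0], [0, 0, 0, 0, 0, 0, 0]]}}

```text
clock: 13.15
tcp_pos: [0.4412, -0.0689, 0.1051]
eef_rot: [0.0, 0.994, 0.112, 0.0]
force: [0.3, 0.8, 0.4]
finger_gap: 0.0008
grip_force: 0.0
```

Emit:
{"method": "arm_command", "body": {"motion": [[-1.8, 12.3, 0, 0, 0, -0.0873, 0], [-1.8, 12.3, 0, 0, 0, -0.0873, 0], [-1.8, 12.3, 0, 0, 0, -0.0873, 0], [-1.8, 12.3, 0, 0, 0, -0.0873, 0], [-1.8, 12.3, 0, 0, 0, -0.0873, 0], [-1.8, 12.3, 0, 0, 0, -0.0873, 0], [0, 0, 0, 0, 0, 0, 0]]}}

```text
clock: 14.02
tcp_pos: [0.4631, -0.1389, 0.1048]
eef_rot: [0.0, 0.931, 0.365, 0.0]
force: [-0.7, -0.7, 1.1]
finger_gap: 0.0004
grip_force: 0.0
```

Run:
```python
from h import *
lever(); rows(60,-.0265); rows(70,-.0265); overlay("pics/o4.png","scene",(210,110,390,245))
```

```text
scene 0.62 r 0.1308 lever deg 60.0
target [ 0.462  -0.1401] tool shift mm [-2.   0.7 -0. ] wz -0.0017 z axis [ 0. -0. -1.] z 0.1049
target [ 0.4771 -0.1599] tool shift mm [-4.4 25.4  0. ] wz -0.1762 z axis [ 0. -0. -1.] z 0.1049
```

View pics/o4.png

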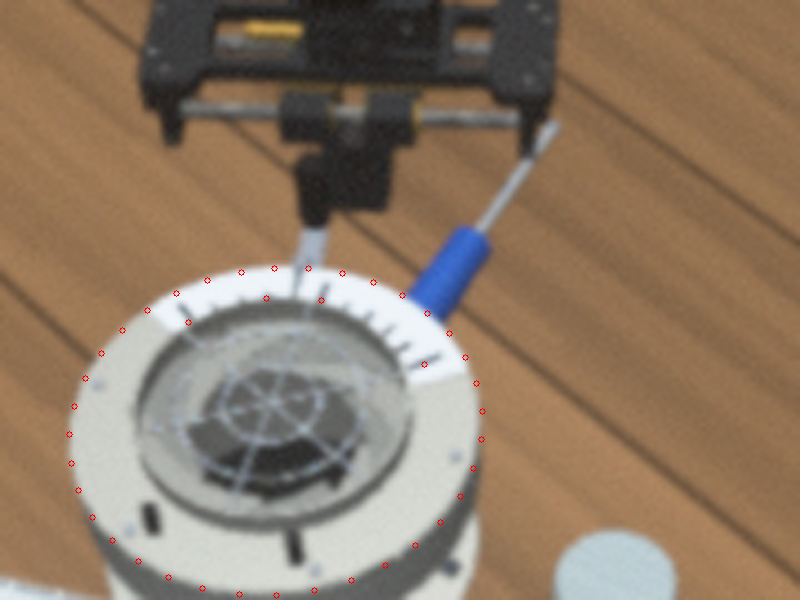

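Emit:
{"method": "arm_command", "body": {"motion": [[-1.4, 9.9, 0, 0, 0, -0.07, 0], [-1.4, 9.9, 0, 0, 0, -0.07, 0], [0, 0, 0, 0, 0, 0, 0], [0, -20, 0, 0, 0, 0, 0], [0, -20, 0, 0, 0, 0, 0], [0, 0, 0, 0, 0, 0, 0]]}}

```text
clock: 15.02
tcp_pos: [0.4434, -0.1286, 0.105]
eef_rot: [-0.0, 0.903, 0.43, 0.0]
force: [0.5, 0.2, 0.3]
finger_gap: 0.0001
grip_force: 0.0
```

Run:
```python
from h import *
lever(); rows(68,-.0265); rows(70,-.0265); overlay("pics/o5.png","scene",(235,150,335,225))
```

```text
scene 0.76 r 0.1327 lever deg 67.7
target [ 0.4738 -0.1561] tool shift mm [-2.  39.2  0. ] wz -0.0006 z axis [ 0.001 -0.    -1.   ] z 0.1048
target [ 0.4771 -0.1599] tool shift mm [-2.8 44.1  0. ] wz -0.0355 z axis [ 0.001 -0.    -1.   ] z 0.1048
```

View pics/o5.png

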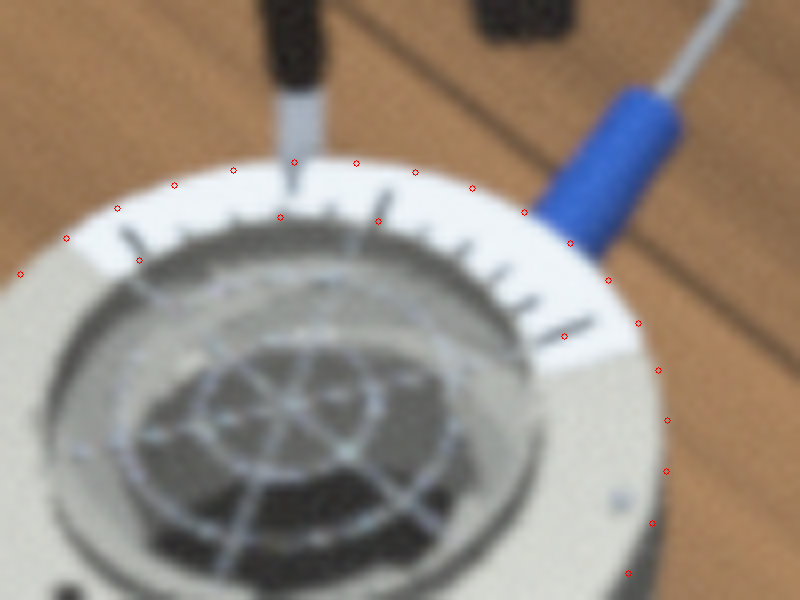

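Emit:
{"method": "arm_command", "body": {"motion": [[0, 0, -40, 0, 0, 0, 0], [-20, -30, -40, 0, 0, 0, 0], [-45, -35, -40, 0, 0, 0, 0], [-45, -35, -40, 0, 0, 0, 0], [-30, -40, 0, 0, 0, 0, 0], [0, -45, 0, 0, 0, 0, 0], [0, -45, 0, 0, 0, 0, 0], [0, 0, 0, 0, 0, 0, 0]]}}

```text
clock: 16.27
tcp_pos: [0.1875, -0.0899, 0.2567]
eef_rot: [0.001, 0.903, 0.43, 0.0]
force: [0.0, -1.0, 0.9]
finger_gap: 0.0
grip_force: 0.0
```

Run:
```python
from h import *
print(r.get_state()["tcp_pos"]);lever(); lever(); overlay("pics/o6.png","top",(340,210,460,300))
```

```text
[ 0.187487  -0.0898663  0.2567187]
top 0.59 r 0.1376 lever deg 65.0
scene 0.5 r 0.1397 lever deg 69.3
top 0.73 r 0.136 lever deg 63.9
scene 0.67 r 0.1329 lever deg 69.7
```

View pics/o6.png

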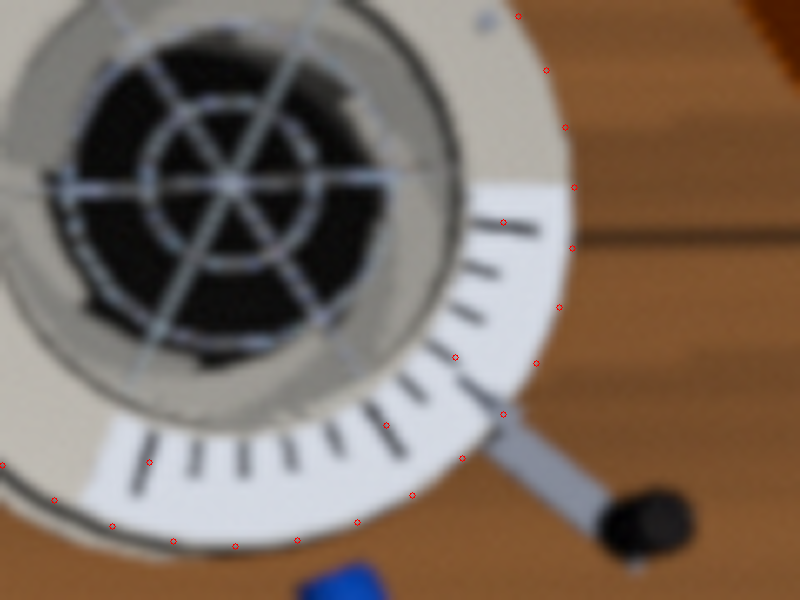

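Run:
```python
from h import *
s=800/120
def f(n,c,s,b,x,y,z):
    v=at(c,(x/s+b[0]-.5,y/s+b[1]-.5),z)[:2]-A; print(c,n,np.hypot(*v).round(4),round(np.degrees(np.arctan2(v[1],v[0]))%360-130-YAW,1))
for n,x,y,z in (("0",145,464,.095),("5",386,432,.095),("6",412,387,.095),("7",441,352,.095),("8",470,312,.095),("9",483,268,.095),("10",507,226,.095),("tip",463,380,.098),("tongue",487,405,.098),("levermid",560,470,.077),("knobtop",665,520,.12)): f(n,"top",s,(340,210),x,y,z)
for n,x,y,z in (("0",568,332,.095),("5",381,208,.095),("6",332,210,.095),("7",286,214,.095),("8",236,218,.095),("10",135,243,.095),("tip",291,188,.098),("levermid",301,120,.077)): f(n,"scene",8,(235,150),x,y,z)
```

```text
top 0 0.0758 -0.8
top 5 0.0763 49.1
top 6 0.0714 59.2
top 7 0.0711 69.1
top 8 0.0723 79.8
top 9 0.0716 89.6
top 10 0.076 99.3
top tip 0.0798 66.8
top tongue 0.0887 66.0
top levermid 0.1172 68.0
top knobtop 0.1395 66.6
scene 0 0.0765 0.6
scene 5 0.0797 50.5
scene 6 0.0772 59.8
scene 7 0.0762 68.8
scene 8 0.0773 78.7
scene 10 0.0809 98.5
scene tip 0.0825 67.6
scene levermid 0.126 66.9
```

Both views put the pointer about 1.8° short of stroke 7, so I'll go back to the same side for one small push.

Emit:
{"method": "arm_command", "body": {"motion": [[0, 45, 0, 0, 0, 0, 0], [0, 45, 0, 0, 0, 0, 0], [30, 40, 0, 0, 0, 0, 0], [45, 35, 40, 0, 0, 0, 0], [45, 35, 40, 0, 0, 0, 0], [20, 30, 40, 0, 0, 0, 0], [0, 0, 40, 0, 0, -0.0355, 0], [0, 0, 0, 0, 0, 0, 0]]}}

```text
clock: 17.73
tcp_pos: [0.4431, -0.1286, 0.1026]
eef_rot: [-0.003, 0.895, 0.447, -0.002]
force: [-0.3, -0.1, 0.6]
finger_gap: 0.0005
grip_force: 0.0
```

Run:
```python
from h import *
rows(70.1,-.0265)
```

```text
target [ 0.4772 -0.16  ] tool shift mm [-4.6 46.2 -0.3] wz -0.0008 z axis [-0.006  0.003 -1.   ] z 0.1026
```

Emit:
{"method": "arm_command", "body": {"motion": [[-3, 15, 0, 0, 0, 0, 0], [0, 15, 0, 0, 0, 0, 0], [0, 6, 0, 0, 0, 0, 0], [0, 4, 0, 0, 0, 0, 0], [0, 3, 0, 0, 0, 0, 0], [0, 2, 0, 0, 0, 0, 0], [0, 0, 0, 0, 0, 0, 0], [0, 0, 0, 0, 0, 0, 0]]}}

```text
clock: 18.73
tcp_pos: [0.478, -0.1588, 0.1047]
eef_rot: [-0.0, 0.895, 0.447, -0.0]
force: [-2.6, -0.2, 3.0]
finger_gap: 0.0005
grip_force: 1.5
```

Run:
```python
from h import *
rows(70.1,-.0265)
```

```text
target [ 0.4772 -0.16  ] tool shift mm [-1.4  0.1  0. ] wz -0.0011 z axis [-0.  0. -1.] z 0.1047
```

Emit:
{"method": "arm_command", "body": {"motion": [[0, -20, 0, 0, 0, 0, 0], [0, -20, 0, 0, 0, 0, 0], [0, 0, -40, 0, 0, 0, 0], [-20, -30, -40, 0, 0, 0, 0], [-45, -35, -40, 0, 0, 0, 0], [-45, -35, -40, 0, 0, 0, 0], [-30, -40, 0, 0, 0, 0, 0], [0, -45, 0, 0, 0, 0, 0], [0, -45, 0, 0, 0, 0, 0], [0, 0, 0, 0, 0, 0, 0]]}}

```text
clock: 19.98
tcp_pos: [0.1886, -0.1043, 0.2567]
eef_rot: [0.002, 0.895, 0.446, 0.0]
force: [0.3, -0.7, 0.7]
finger_gap: 0.0006
grip_force: 0.0
```

Run:
```python
from h import *
lever(); overlay("pics/o7.png","top",(340,210,460,300)); overlay("pics/o8.png","scene",(235,150,335,225))
```

```text
scene 0.62 r 0.1419 lever deg 69.7
```

View pics/o7.png

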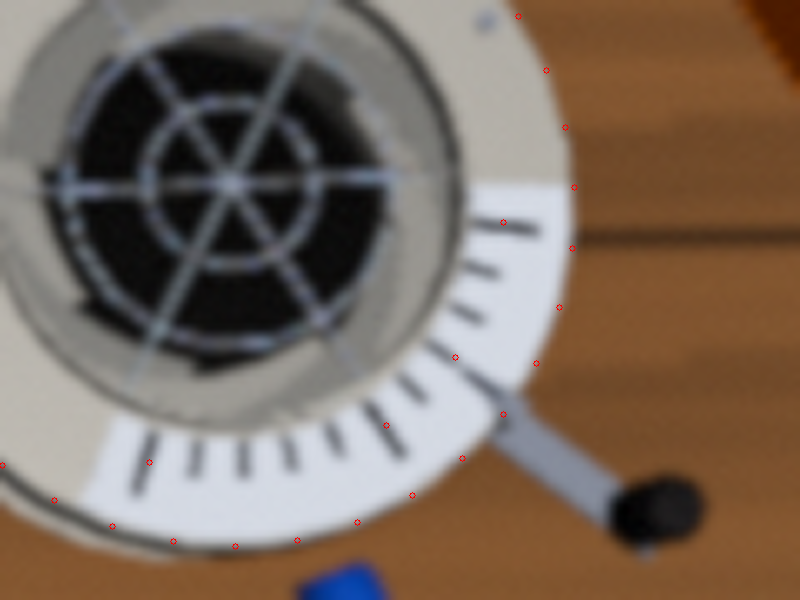

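View pics/o8.png

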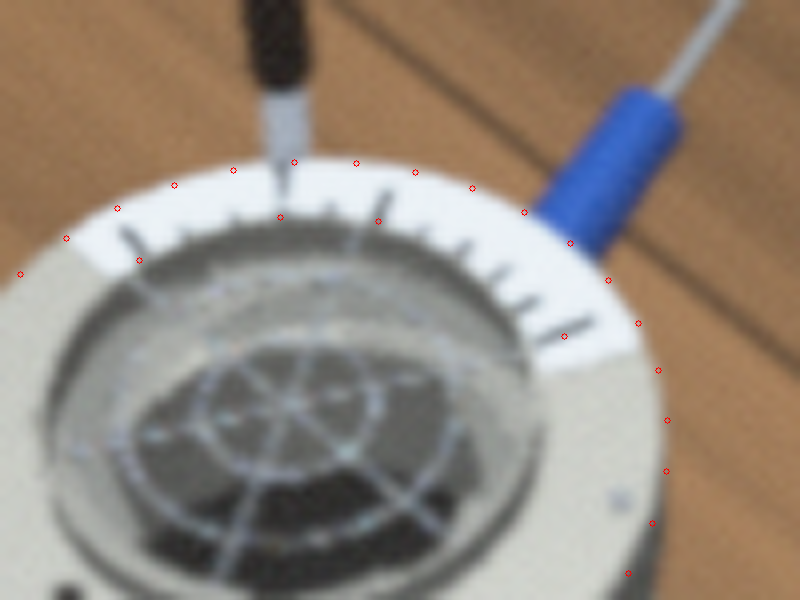

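The pointer at (283,188) runs straight into stroke 7 at (285,212) in the scene view. The top view agrees, and the arm is clear.

```bash
python3 -c "
from h import *
print(job.finish_job())"
```

```text
the job is handed in; nothing more can be done
None
```

I pushed the lever fully against its shut stop, then back open until the pointer stood on stroke 7 (about 70° by the camera images). The arm is clear and the job is handed in; the hand-in gave no verdict.

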